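# Close a bearing housing: seat the dust cover and snap the cap onto the stud

### The arm

A 6-joint arm with a two-finger parallel gripper is mounted at the origin on a cart in front of the work surface, level with it; the furniture and walls round the work are solid. World frame = base frame: x ahead of the robot, y to its left, z up, the work surface at z = 0. Lengths are in m, angles in rad, forces in N, time in s.
With the tool pointing down it reaches from about 0.3 to 0.85 m from the base axis. Payload 5.4 kg.
Tool frame: the origin (TCP) lies between the finger pads; the fingertips stand tcp_to_tips ahead of it and the grasp point (between the pads) lies 11 mm behind it (tcp_to_tips is the distance from the TCP to the fingertips, in m); z points along the fingers, y is the line along which they close (so a half turn about z gives the same grasp; the last joint's range is limited). The gripper opens to 85 mm and grips with 20 to 120 N. Pads are 22 mm wide; open, the fingers measure 114 mm over their backs; the gripper's body (76 mm by 85 mm) begins 54 mm behind the grasp point. The pads swing forward as they close: fully open they stand 13 mm farther back than shut.
Start: joints at [-0.21, 0.158, 1.597, -0, 1.386, -0.21], TCP at [0.575, -0, 0.216] pointing down, gripper open.
Joint ranges: [-2.91, 2.91], [-0.94, 2.29], [0.18, 2.7], [-1.29, 4.43], [0.17, 2.64], [-3, 3]. Speed limits (rad/s): [2.57, 2.57, 3.14, 3.14, 3.14, 3.14].

### API

Orientations are given as [roll, pitch, yaw] about the fixed x, y, z axes, in that order (R = Rz(yaw) Ry(pitch) Rx(roll)).
In Python, from plant import sense, capture, finish_job, tcp_to_tips gives the robot as it stands.
- The arm moves only by the tool jog_arm, never from a script. Its argument "plan" is a list of rows, each a list of 7 numbers: the shift along the tool's x, y, z in mm, then the turn, a rotation vector about the tool's x, y, z in rad, then the finger opening in mm, from 0 to 85.4. A call has 1 to 20 rows; each row shifts and turns the commanded pose from where the row before left it, along the tool's axes as they then stand; what a row does not reach is not made up. A row lasts 1/12 s, in which the tool goes at most 41.7 mm and 7.16 degrees, less where a joint would pass 70% of its speed; a pose out of reach is approached as far as the arm can. A call with a gripper value outside its range is refused whole. The fingers move at their own pace and stop on an object; the grip force is fixed at half the most. Time passes only in rows, so rows that do not move let the fingers close. It gives the time, the measured TCP pose, the force, the opening and the grip force at its end, in the units of the state.
- sense(): the state, without advancing time (a new reading comes with each control period).
- capture(name): name is "scene" or "side" or "wrist"; returns a dict with "img" (384x512x3 uint8, red, green, blue), "fx", "fy", "cx", "cy" (pixels), "position" and "attitude" of the camera in the world; the wrist camera has in their place "tool_from_camera" (4x4, takes a point from camera to tool coordinates, whose origin is the TCP and whose axes are the flange's). Camera axes: x right, y down, z forward; pixel columns grow to the right and rows downward; lengths in m; the calibration is good to about 2 mm. A picture is of the moment at which its call begins: read the wrist's pose just before it. There is no depth.
- finish_job(): hands the job in; it is judged then, once.
The state is a dict: "clock": time; "joint_pos": joint angles; "qvel": joint speeds; "tau": joint torques, N m; "ee_pos": TCP position; "orientation": TCP orientation; "force": force on the tool from outside, world axes, zero at the start; "wrist_torque": the same for the moment, N m; "gripper_width": finger opening in m; "gripper_force": force on a finger pad.
Only numpy, scipy, OpenCV 4.12 (cv2) and the standard library are available. Lean on these libraries where they do the work, as an engineer would, in place of code of your own. Each camera call takes 0.05 s, during which the arm holds its last target. There are 200 camera calls.

### The job

Set the round dust cover, hub up, over the stud and onto the rim of the bearing housing so that it sits seated and level, and let go of it. Then put the black snap cap over the stud and press it straight down through the click until its flange rests on the cover's hub, and finish like that: still gripping the cap and still pressing it down firmly. Leave the other things on the bench where they are.

Things in the scene. Friction and masses are not known exactly. Their poses are not given: they have to be found in the camera images.
- housing: open round grey bearing housing on a round 124 mm foot plate, screwed to the bench (cannot move). Round wall 92 mm outer, 80 mm inner diameter, its rim 40 mm above the bench; a steel stud 14 mm in diameter stands in the middle, top 88 mm above the bench. Origin: centre of the underside, on the bench; z up
- rim (a point): centre of the housing's rim, on the stud's axis, 40 mm above the bench
- stud_tip (a point): top of the stud (coned), on its axis, 88 mm above the bench. Four sprung catches stick out of the stud below it: wedges that widen downwards from the stud's surface at 82 mm to 12 mm from the axis at 72 mm above the bench; a ring pushed down over them drives them in, and they spring out above it
- cover: loose round steel dust cover, 0.16 kg, lying hub up. Locating ring, outer diameter 72 mm (4 mm play all round in the housing's wall), from 0 to 5 mm; disc, diameter 92 mm, 5 to 11 mm; hub to hold it by, diameter 42 mm, 11 to 29 mm; 30 mm bore right through, passes freely over the catches. Origin: centre of the underside, z up the axis; 35 mm above the bench when seated
- cap: loose black snap cap, 0.06 kg, standing mouth down, 44 mm tall: flange 46 mm in diameter from 0 to 5 mm, knob to hold it by 34 mm in diameter from 5 to 44 mm. The mouth is a 19 mm hole through the flange; behind this 5 mm lip the cavity is wider and ends 28 mm above the underside. Origin: centre of the underside, z up the axis
- battery: bystander, to be left alone: AA cell standing on end, 14 mm diameter, 50 mm tall; origin at the centre of its underside
- tape: bystander, to be left alone: roll of amber tape lying flat, 69 mm diameter, 18 mm tall; origin at the centre of its underside
- loupe: bystander, to be left alone: black watchmaker's loupe, 37 mm diameter, 32 mm tall; origin at the centre of its underside
- dish: bystander, to be left alone: round metal parts dish, 67 mm diameter, 17 mm tall; origin at the centre of its underside
- cutters: bystander, to be left alone: small pair of side cutters lying flat, 122 mm long; origin at the centre of its underside
- mug: bystander, to be left alone: pottery mug, 92 mm across, 95 mm tall; origin at the centre of its underside
- hub_top (a point): centre of the upper end of the cover's hub, 29 mm above the cover's origin; 64 mm above the bench when the cover is seated. The cap's flange comes to rest here
- cap_top (a point): centre of the cap's top, 44 mm above its underside. Pushed over the stud, the lip meets the catches with the underside about 77 mm above the bench; pressing on takes up to 10 to 20 N; at about 67 mm the catches snap out over the lip (resistance drops), then the flange stops on the hub with the underside at 64 mm
There are look-alikes about, which are no part of the job. Leave any blue or turquoise look-alike of the cap alone.

How it is judged:
By the outcome, as a careful person would: the job done as asked, in the order asked, and still so for the second after the job is handed in, while the arm keeps its last pose, push and grip.
It also fails if it takes over 69 s, if anything falls off the work surface, if the arm or the gripper's body presses on something with over 40 N, if the wrist force passes 120 N, or if a joint passes its speed limit or range.

## Working session

There is one attempt and no reset: what is moved stays moved. The work goes in short steps, Python scripts to look and compute and a tool call to move; the robot and the scene stay as the last step left them, time stands still between calls to the robot, and variables do not carry over. Pictures are saved under pics/ and viewed, at most 10 in all, crops included, and the job is handed in when it is done.

Besides the shell and the picture viewer there is one more tool, called in YAML: its name, and indented under it one key for each argument. jog_arm: Moves the arm, as the interface text tells. Its arguments: {"type":"object","properties":{"plan":{"type":"array"}},"required":["plan"]}

```bash
mkdir -p pics; cat > h.py <<'E'
import numpy as np, cv2
from scipy.spatial.transform import Rotation as R
from plant import sense, capture, finish_job, tcp_to_tips
def cam(n):
    s=sense(); c=capture(n)
    if n=="wrist":
        T=np.eye(4); T[:3,:3]=R.from_euler('xyz',s['orientation']).as_matrix(); T[:3,3]=s['ee_pos']
        M=T@np.array(c['tool_from_camera'])
    else:
        M=np.eye(4); a=np.array(c['attitude'],float)
        M[:3,:3]=R.from_euler('xyz',a).as_matrix() if a.size==3 else (a.reshape(3,3) if a.size==9 else R.from_quat(a).as_matrix())
        M[:3,3]=c['position']
    c['M']=M; return c
def ray(c,u,v,z):
    d=c['M'][:3,:3]@np.array([(u-c['cx'])/c['fx'],(v-c['cy'])/c['fy'],1]); p=c['M'][:3,3]
    return p+d*(z-p[2])/d[2]
def proj(c,P):
    q=np.linalg.inv(c['M'])@np.r_[P,1]; return c['fx']*q[0]/q[2]+c['cx'],c['fy']*q[1]/q[2]+c['cy']
def save(c,f): cv2.imwrite('pics/'+f,c['img'][:,:,::-1])
E
python3 - <<'E'
from h import *
import pickle
print(tcp_to_tips, sense())
a=cam('scene');b=cam('side');w=cam('wrist')
print(a['attitude'],a['position'],b['attitude'],b['position'],w['tool_from_camera'],a['fx'],w['fx'])
pickle.dump((a,b,w),open('c0.pkl','wb'))
im=np.vstack([np.hstack([a['img'],b['img']]),np.hstack([w['img'],w['img']*0])])
im=cv2.resize(im,(800,600),interpolation=cv2.INTER_AREA)
cv2.imwrite('pics/all.png',im[:,:,::-1]); save(a,'scene.png')
E
```

```text
0.008 {'clock': 0.0, 'joint_pos': array([-2.10071479e-01,  1.59026206e-01,  1.59825543e+00, -4.68391425e-06,
        1.38622599e+00, -2.10111903e-01]), 'qvel': array([-0.00055178,  0.00069837,  0.00139677,  0.0020274 ,  0.00019774,
       -0.00050279]), 'tau': array([ 1.96016467e-04, -3.96006632e+01, -3.31426942e+01, -2.07608541e-04,
        8.36965773e-03, -3.09808388e-05]), 'ee_pos': array([5.74356200e-01, 1.31017075e-04, 2.15418160e-01]), 'orientation': array([-3.13971884e+00, -3.94902894e-04,  1.57083724e+00]), 'force': array([ 0.21935322,  0.15066983, -0.02252022]), 'wrist_torque': array([ 0.03120617, -0.01762592, -0.05719468]), 'gripper_force': 0.0, 'gripper_width': 0.0855472480453484}
[-2.04413502 -0.01000113 -2.03607087] [-0.57677264  0.58559655  0.70698899] [-2.20084902e+00  3.46276272e-04 -6.17232597e-01] [-0.1203729  -0.89635976  0.88862249] [[-8.12172396e-04 -9.60637387e-01 -2.77804161e-01  6.91803103e-02]
 [ 9.99999657e-01 -8.24853298e-04 -7.12271578e-05  8.58284383e-04]
 [-1.60724208e-04 -2.77804124e-01  9.60637727e-01 -1.57829926e-01]
 [ 0.00000000e+00  0.00000000e+00  0.00000000e+00  1.00000000e+00]] 455.7269350941665 296.1357850064412
```

View pics/all.png

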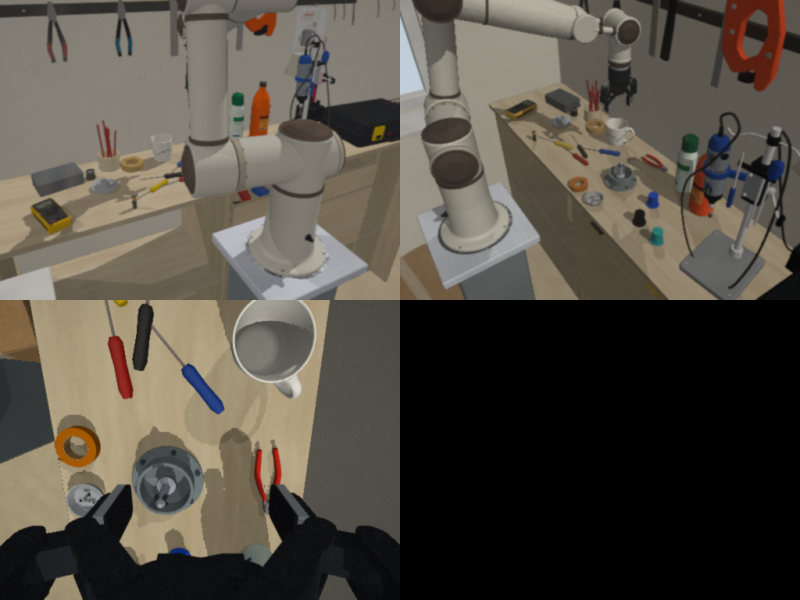

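View pics/scene.png

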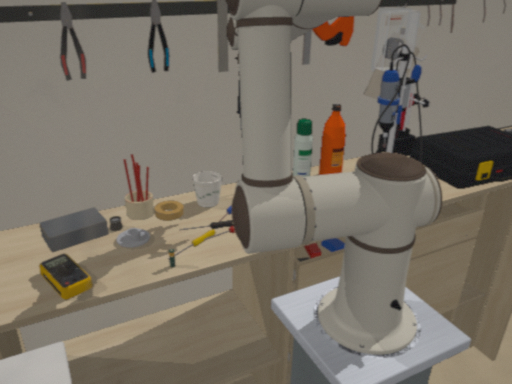

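The wrist view shows the housing with its stud at composite (167,485). In the side view there is a black cap-like thing at about (640,216), with blue at (652,200) and turquoise at (657,236). A silver disc, possibly the cover, is at about (560,121) there and at (133,238) in the scene view. I'll crop the side view to check.

```bash
python3 - <<'E'
from h import *
import pickle
a,b,w=pickle.load(open('c0.pkl','rb'))
s=b['img']
c1=cv2.resize(s[105:305,120:360],(800,600*200//180*180//200),interpolation=cv2.INTER_CUBIC)[:600]
cv2.imwrite('pics/s1.png',cv2.resize(s[120:320,130,None][0:0] if 0 else s[110:320,110:390],(800,600),interpolation=cv2.INTER_CUBIC)[:,:,::-1])
print('scale',800/280,600/210)
print('bench pts', {n:ray(b,*p,0).round(3) for n,p in dict(blackcap=(307,285),blue=(323,263),teal=(329,310),disc=(205,157),housing=(282,238)).items()})
print('scene disc',ray(a,133,241,0), 'scene black', ray(a,116,228,0))
E
```

```text
scale 2.857142857142857 2.857142857142857
bench pts {'blackcap': array([ 0.439, -0.302,  0.   ]), 'blue': array([ 0.525, -0.266,  0.   ]), 'teal': array([ 0.431, -0.394,  0.   ]), 'disc': array([0.533, 0.39 , 0.   ]), 'housing': array([ 0.496, -0.122,  0.   ])}
scene disc [0.53370901 0.38851537 0.        ] scene black [0.62477031 0.41640673 0.        ]
```

View pics/s1.png

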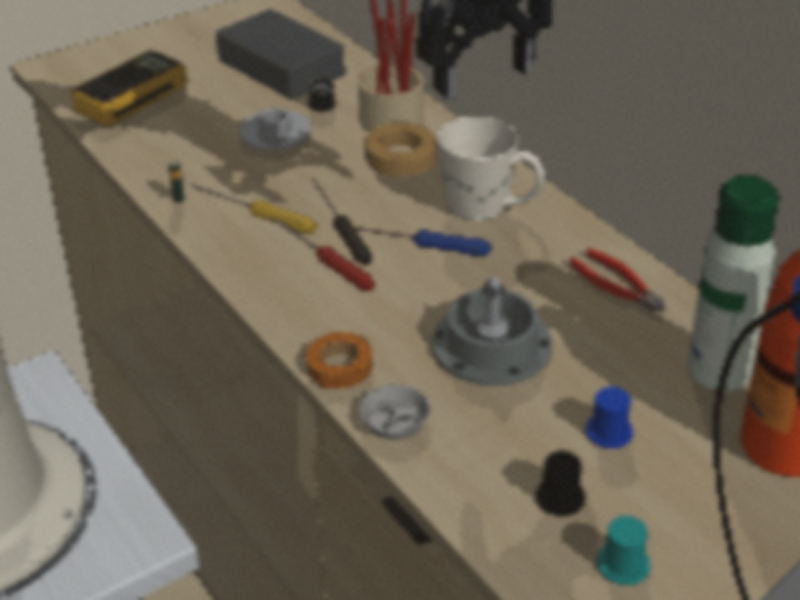

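Candidates, as side-view pixels:
- **Cover:** silver disc with hub at (206,155). The dish at (247,254) and the tape at (228,236) could be mistaken for it.
- **Cap:** black with a flange at (307,278). The look-alikes are blue (323,257) and turquoise (329,303), plus the loupe at (222,143), which is black but has no flange.

The crop confirms the hubbed disc and the black flanged cap. I'll move above the cover first.

jog_arm:
  plan:
    - [40,-4,0,0,0,0,85]
    - [40,-4,0,0,0,0,85]
    - [40,-4,0,0,0,0,85]
    - [40,-4,0,0,0,0,85]
    - [40,-4,0,0,0,0,85]
    - [40,-4,0,0,0,0,85]
    - [40,-4,0,0,0,0,85]
    - [40,-4,0,0,0,0,85]
    - [40,-4,0,0,0,0,85]
    - [0,0,0,0,0,0,85]
    - [0,0,0,0,0,0,85]
    - [0,0,0,0,0,0,85]

```text
clock: 1.15
ee_pos: [0.5388, 0.3596, 0.2159]
orientation: [-3.141, 0.001, 1.571]
force: [0.5, -1.2, 0.1]
gripper_width: 0.0848
gripper_force: 0.0
```

```bash
python3 - <<'E'
from h import *
import pickle
w=cam('wrist'); pickle.dump(w,open('c1.pkl','wb')); save(w,'w1.png'); s=sense()
print(s['ee_pos'],s['orientation'],proj(w,[.533,.389,.029]))
E
```

```text
[0.53913177 0.35897142 0.21605306] [-3.14111049e+00  7.63066222e-04  1.56992853e+00] (np.float64(250.78209956847704), np.float64(137.3876389639353))
```

View pics/w1.png

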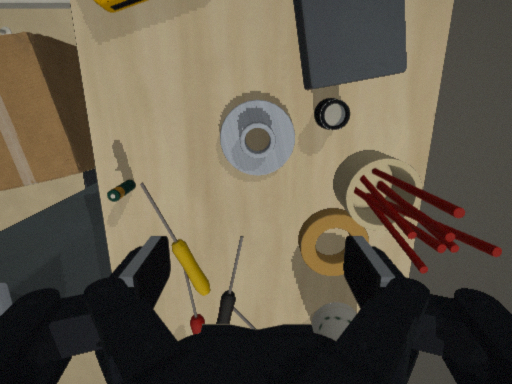

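The view shows the cover's disc centred at (258,138), its hub top at about (258,140), and the loupe at (332,114).

```bash
python3 - <<'E'
from h import *
import pickle
w=pickle.load(open('c1.pkl','rb'))
print(ray(w,258,138,.011),ray(w,258,140,.029),'loupe top',ray(w,332,112,.032))
# refine: circle hypothesis by gradient: sample edge of disc r=46 at z=.011 and bore r=15 at .029
g=cv2.GaussianBlur(cv2.cvtColor(w['img'],cv2.COLOR_RGB2GRAY),(0,0),1).astype(float)
t=np.linspace(0,2*np.pi,120)
def sc(x,y):
    tot=0
    for r,z,s in((.046,.011,1),(.021,.029,1)):
        v=[]
        for rr in(r-.0025,r+.0025):
            P=np.c_[x+rr*np.cos(t),y+rr*np.sin(t),np.full(120,z),np.ones(120)]@np.linalg.inv(w['M']).T
            u=(w['fx']*P[:,0]/P[:,2]+w['cx']).astype(np.float32);q=(w['fy']*P[:,1]/P[:,2]+w['cy']).astype(np.float32)
            v.append(cv2.remap(g,u[None],q[None],1)[0])
        tot+=np.abs(v[0]-v[1]).clip(0,40).mean()
    return tot
c=ray(w,258,138,.011)
print(max((sc(c[0]+i*.001,c[1]+j*.001),c[0]+i*.001,c[1]+j*.001) for i in range(-8,9) for j in range(-8,9)))
E
```

```text
[0.541422   0.38617193 0.011     ] [0.54134132 0.38599387 0.029     ] loupe top [0.62406269 0.41750103 0.032     ]
(np.float64(40.791259765625), np.float64(0.5384220034080338), np.float64(0.3931719273740129))
```

jog_arm:
  plan:
    - [14,1,30,0,0,0,85]
    - [13,1,30,0,0,0,85]
    - [0,0,35,0,0,0,85]
    - [0,0,30,0,0,0,70]
    - [0,0,25,0,0,0,70]
    - [0,0,18,0,0,0,70]
    - [0,0,12,0,0,0,70]
    - [0,0,8,0,0,0,70]
    - [0,0,6,0,0,0,70]
    - [0,0,0,0,0,0,70]
    - [0,0,0,0,0,0,70]
    - [0,0,0,0,0,0,70]

```text
clock: 2.2
ee_pos: [0.5421, 0.3874, 0.024]
orientation: [3.139, -0.001, 1.571]
force: [0.2, 0.0, 0.6]
gripper_width: 0.0698
gripper_force: 0.0
```

jog_arm:
  plan:
    - [0,0,3,0,0,0,36]
    - [0,0,1,0,0,0,36]
    - [0,0,0,0,0,0,36]
    - [0,0,0,0,0,0,36]
    - [0,0,0,0,0,0,36]
    - [0,0,0,0,0,0,36]
    - [0,0,0,0,0,0,36]

```text
clock: 2.78
ee_pos: [0.5411, 0.387, 0.0185]
orientation: [3.141, -0.0, 1.571]
force: [-0.6, 0.5, -0.6]
gripper_width: 0.0359
gripper_force: 0.0
```

```bash
python3 - <<'E'
from h import *
import pickle
w=cam('wrist'); pickle.dump(w,open('c2.pkl','wb')); save(w,'w2.png')
E
```

```text
(no output)
```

View pics/w2.png

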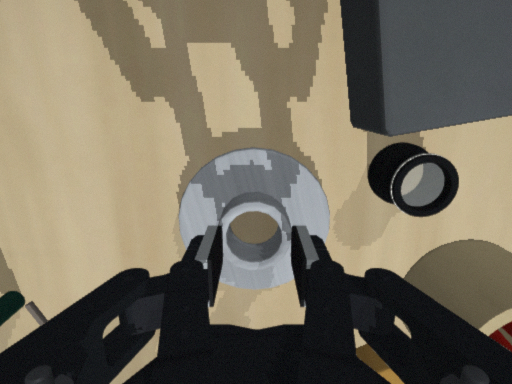

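The hub sits at (254,238), ahead of the pads at (213,262) and (303,262), so it isn't gripped. I need its true position.

```bash
python3 - <<'E'
from h import *
import pickle
w=pickle.load(open('c2.pkl','rb')); s=sense(); print(s['ee_pos'],s['gripper_width'])
print('tcp',proj(w,s['ee_pos']),'tips',proj(w,s['ee_pos']-[0,0,.008]),'grasp',proj(w,s['ee_pos']+[0,0,.011]))
print('hub top',ray(w,255,231,.029),'disc',ray(w,254,219,.011), [ray(w,u,219,.011)[:2].round(4) for u in(180,329)],[ray(w,254,v,.011)[:2].round(4) for v in(149,289)])
w1=pickle.load(open('c1.pkl','rb'))
print('w1',[ray(w1,u,138,.011)[:2].round(4) for u in(221,295)],[ray(w1,258,v,.011)[:2].round(4) for v in(100,175)])
E
```

```text
[0.54103953 0.38702339 0.01849934] 0.03583515912854688
tcp (np.float64(254.9774220658975), np.float64(226.50496005282218)) tips (np.float64(255.03657220449753), np.float64(221.13239569451594)) grasp (np.float64(254.8868277644393), np.float64(234.7335750079356))
hub top [0.54110282 0.38899258 0.029     ] disc [0.54042339 0.38860937 0.011     ] [array([0.496 , 0.3887]), array([0.5854, 0.3886])] [array([0.5406, 0.4307]), array([0.5403, 0.3401])]
w1 [array([0.4964, 0.3862]), array([0.5864, 0.3862])] [array([0.5414, 0.4305]), array([0.5415, 0.3399])]
```

```bash
python3 - <<'E'
from h import *
import pickle
w=pickle.load(open('c2.pkl','rb')); w1=pickle.load(open('c1.pkl','rb'))
A=cv2.resize(w1['img'][90:190,205:305],(400,400),interpolation=cv2.INTER_CUBIC)
B=cv2.resize(w['img'][170:300,170:300+40],(520,400),interpolation=cv2.INTER_CUBIC)[:, :400] if 0 else cv2.resize(w['img'][190:290,205:305],(400,400),interpolation=cv2.INTER_CUBIC)
def ring(im,w,r,z,x0,y0,ox,oy,c):
    t=np.linspace(0,2*np.pi,60)
    pts=np.array([proj(w,[x0+r*np.cos(a),y0+r*np.sin(a),z]) for a in t])
    cv2.polylines(im,[((pts-[ox,oy])*4).astype(np.int32)],False,c,1)
for im,W,o in((A,w1,(205,90)),(B,w,(205,190))):
    for r,z,c in((.046,.011,(255,0,0)),(.021,.029,(0,255,0)),(.015,.029,(255,255,0))): ring(im,W,r,z,.541,.3865,*o,c)
cv2.imwrite('pics/ab.png',np.hstack([A,B])[:,:,::-1])
E
```

```text
(no output)
```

View pics/ab.png

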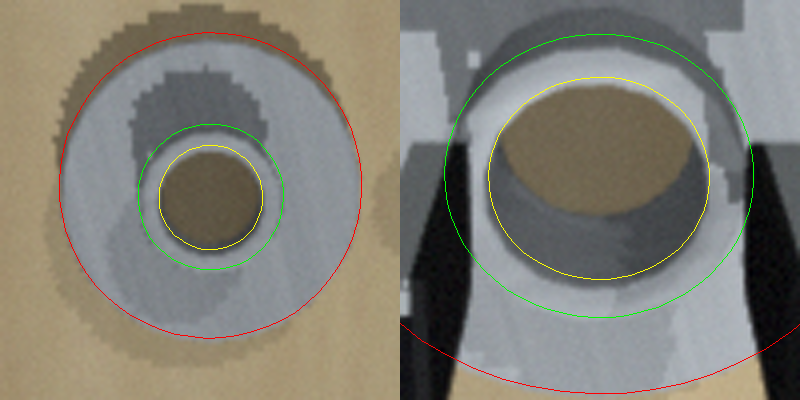

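jog_arm:
  plan:
    - [0,0,0,0,0,0,20]
    - [0,0,0,0,0,0,20]
    - [0,0,0,0,0,0,20]
    - [0,0,0,0,0,0,20]

```text
clock: 3.17
ee_pos: [0.541, 0.387, 0.0184]
orientation: [-3.142, 0.0, 1.571]
force: [-0.7, 0.4, 0.9]
gripper_width: 0.0202
gripper_force: 0.0
```

```bash
python3 - <<'E'
from h import *
import pickle
w=cam('wrist'); b=cam('side'); a=cam('scene'); pickle.dump((w,b,a),open('c3.pkl','wb'))
u,v=map(int,proj(b,[.541,.387,.03])); p,q=map(int,proj(a,[.541,.387,.03])); print(u,v,p,q,proj(b,[.541,.387,.0104]),proj(a,[.541,.387,.0104]))
A=cv2.resize(w['img'][170:310,160:350],(400,300),interpolation=cv2.INTER_CUBIC)
B=cv2.resize(b['img'][v-40:v+35,u-50:u+50],(400,300),interpolation=cv2.INTER_CUBIC)
C=cv2.resize(a['img'][q-40:q+35,p-50:p+50],(400,300),interpolation=cv2.INTER_CUBIC)
cv2.imwrite('pics/abc.png',np.vstack([np.hstack([A,B]),np.hstack([C,C*0])])[:,:,::-1])
E
```

```text
206 149 131 230 (np.float64(207.05249264068135), np.float64(154.18914115281473)) (np.float64(132.5074990073428), np.float64(236.48492561299693))
```

View pics/abc.png

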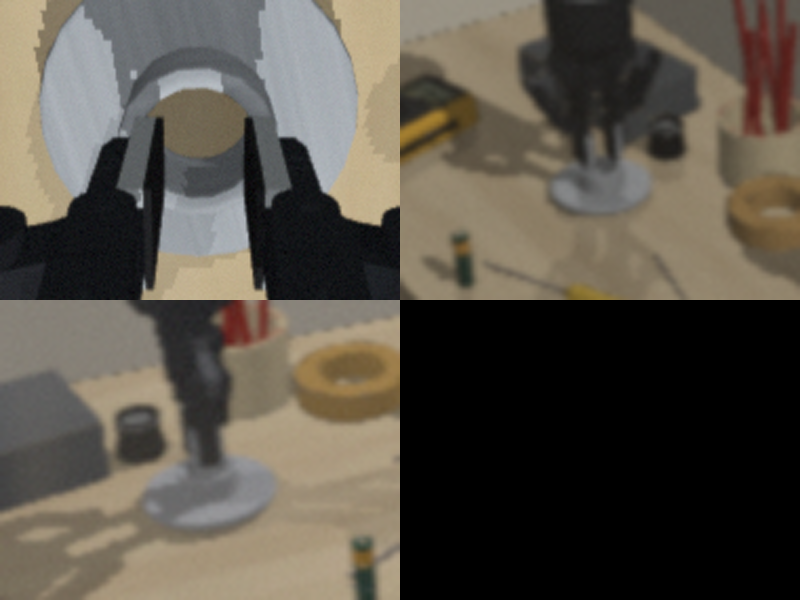

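The pads hang above the hub. All three cameras put the tips at z≈0.03, about 15–20 mm higher than tcp_to_tips suggests. I'll rise, open to 54 mm and go lower while watching the force.

jog_arm:
  plan:
    - [0,0,-15,0,0,0,54]
    - [0,0,-10,0,0,0,54]
    - [0,0,0,0,0,0,54]
    - [0,0,0,0,0,0,54]
    - [0,0,0,0,0,0,54]
    - [0,0,12,0,0,0,54]
    - [0,0,10,0,0,0,54]
    - [0,0,6,0,0,0,54]
    - [0,0,4,0,0,0,54]
    - [0,0,3,0,0,0,54]
    - [0,0,1,0,0,0,54]
    - [0,0,0,0,0,0,54]
    - [0,0,0,0,0,0,54]

```text
clock: 4.4
ee_pos: [0.5413, 0.3872, 0.0077]
orientation: [3.141, -0.0, 1.571]
force: [0.9, 0.6, 0.4]
gripper_width: 0.0538
gripper_force: 0.0
```

jog_arm:
  plan:
    - [0,0,0,0,0,0,34]
    - [0,0,0,0,0,0,34]
    - [0,0,0,0,0,0,34]
    - [0,0,0,0,0,0,34]
    - [0,0,0,0,0,0,34]

```text
clock: 4.82
ee_pos: [0.5416, 0.3873, 0.0086]
orientation: [3.14, -0.001, 1.571]
force: [-1.1, -0.6, 5.9]
gripper_width: 0.038
gripper_force: 60.1
```

It has gripped at 38 mm with 60 N. I'll lift it and compute the housing position from the first wrist picture.

jog_arm:
  plan:
    - [0,0,-4,0,0,0,34]
    - [0,0,-10,0,0,0,34]
    - [0,0,-20,0,0,0,34]
    - [0,0,-30,0,0,0,34]
    - [0,0,-30,0,0,0,34]
    - [0,0,-30,0,0,0,34]
    - [0,0,-30,0,0,0,34]
    - [0,0,-30,0,0,0,34]
    - [0,0,-10,0,0,0,34]
    - [0,0,0,0,0,0,34]
    - [0,0,0,0,0,0,34]

```text
clock: 5.73
ee_pos: [0.5407, 0.3868, 0.2005]
orientation: [-3.141, 0.0, 1.571]
force: [-0.3, 0.5, -2.9]
gripper_width: 0.038
gripper_force: 60.6
```

```bash
python3 - <<'E'
from h import *
import pickle
a,b,w=pickle.load(open('c0.pkl','rb'))
c=ray(w,215,232,.04); print(c, 'side:',ray(b,282,226,.04))
def ring(im,w,r,z,x0,y0,o,k,col):
    pts=np.array([proj(w,[x0+r*np.cos(t),y0+r*np.sin(t),z]) for t in np.linspace(0,2*np.pi,60)])
    cv2.polylines(im,[((pts-o)*k).astype(np.int32)],False,col,1)
A=cv2.resize(w['img'][180:280,165:265],(400,400),interpolation=cv2.INTER_CUBIC)
u,v=map(int,proj(b,[c[0],c[1],.04]))
B=cv2.resize(b['img'][v-35:v+30,u-32:u+33],(400,400),interpolation=cv2.INTER_CUBIC)
for r,z,col in((.046,.04,(255,0,0)),(.04,.04,(255,255,0)),(.007,.085,(0,255,0)),(.062,.006,(0,255,255))):
    ring(A,w,r,z,c[0],c[1],(165,180),4,col); ring(B,b,r,z,c[0],c[1],(u-32,v-35),400/65,col)
print(u,v)
w=cam('wrist')
save(w,'w4.png'); pickle.dump(w,open('c4.pkl','wb'))
C=cv2.resize(w['img'],(400,300)); 
D=np.zeros((600,800,3),np.uint8); D[:400,:400]=A[:400];D[:400,400:]=B;D[400:,:267]=cv2.resize(w['img'],(267,200)); 
D[400:,267:667]=cv2.resize(w['img'][170:310,115:395],(400,200))
cv2.imwrite('pics/h.png',D[:,:,::-1]); print(sense()['ee_pos'])
E
```

```text
[ 0.52410339 -0.08399479  0.04      ] side: [ 0.49859388 -0.11708045  0.04      ]
282 216
[0.53986296 0.38640161 0.19881519]
```

View pics/h.png

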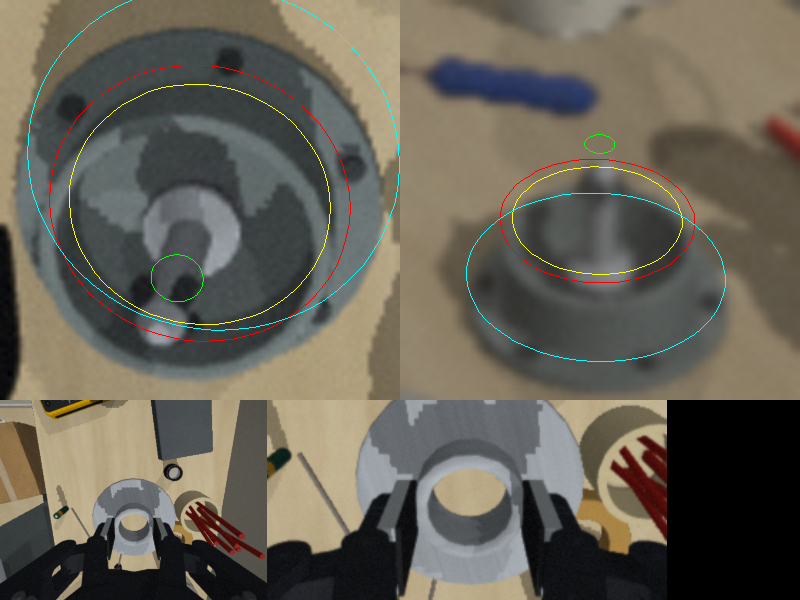

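The cover is held level, with its hub between the pads. In the housing crop the rim centre is at about pixel (212,241), the foot at (215,230) and the stud tip at (205,261).

```bash
python3 - <<'E'
from h import *
import pickle
a,b,w=pickle.load(open('c0.pkl','rb'))
print('rim',ray(w,212.5,241.5,.04),'foot',ray(w,215,230.5,.008),'tip',ray(w,205,260.5,.088))
u,v=282,216;k=65/400
print('side foot',ray(b,u-32+(598-400)*k,v-35+300*k,.006),'rim',ray(b,u-32+198*k,v-35+232*k,.04),'tip',ray(b,u-32+200*k,v-35+182*k,.088))
w=pickle.load(open('c4.pkl','rb')); s=sense()
# held cover: bore centre crop(267..): scale 400/280
z=.2-.0086
bc=(115+470/1*0+ (470-267)*.7, 170+(490-400)*.7); print('bore px',bc,'top',ray(w,*bc,z+.029),s['ee_pos'])
dl=[115+(x-267)*.7 for x in(357,583)]; print('disc',[ray(w,x,170+85*.7,z+.011) for x in dl])
E
```

```text
rim [ 0.52050238 -0.09678637  0.04      ] foot [ 0.51925157 -0.09651446  0.008     ] tip [ 0.51937744 -0.09543787  0.088     ]
side foot [ 0.51363161 -0.09952171  0.006     ] rim [ 0.51863356 -0.09159308  0.04      ] tip [ 0.50474209 -0.10939791  0.088     ]
bore px (257.1, 233.0) top [0.54185778 0.39197336 0.2204    ] [0.53986296 0.38640161 0.19881519]
disc [array([0.49666463, 0.38581994, 0.2024    ]), array([0.58709152, 0.38576336, 0.2024    ])]
```

jog_arm:
  plan:
    - [-20,-1,0,0,0,0,34]
    - [-38,-2,0,0,0,0,34]
    - [-38,-2,0,0,0,0,34]
    - [-38,-2,0,0,0,0,34]
    - [-38,-2,0,0,0,0,34]
    - [-38,-2,0,0,0,0,34]
    - [-38,-2,0,0,0,0,34]
    - [-38,-2,0,0,0,0,34]
    - [-38,-2,0,0,0,0,34]
    - [-38,-2,0,0,0,0,34]
    - [-38,-1,0,0,0,0,34]
    - [-38,-1,0,0,0,0,34]
    - [-38,0,0,0,0,0,34]
    - [-38,0,0,0,0,0,34]
    - [-28,0,0,0,0,0,34]
    - [0,0,0,0,0,0,34]
    - [0,0,0,0,0,0,34]
    - [0,0,0,0,0,0,34]

```text
clock: 7.28
ee_pos: [0.5189, -0.1539, 0.1992]
orientation: [-3.138, -0.003, 1.571]
force: [0.5, 0.2, -1.8]
gripper_width: 0.0382
gripper_force: 60.7
```

```bash
python3 - <<'E'
from h import *
import pickle
w=cam('wrist'); b=cam('side'); pickle.dump((w,b),open('c5.pkl','wb'))
s=sense(); print(s['ee_pos'],s['orientation'],s['gripper_width'])
u,v=map(int,proj(w,[.5195,-.0965,.05])); print(u,v)
A=cv2.resize(w['img'][max(v-75,0):max(v-75,0)+150,u-100:u+100],(800,600),interpolation=cv2.INTER_CUBIC); print(max(v-75,0),u-100)
def ring(im,w,r,z,x0,y0,o,k,col):
    pts=np.array([proj(w,[x0+r*np.cos(t),y0+r*np.sin(t),z]) for t in np.linspace(0,2*np.pi,60)])
    cv2.polylines(im,[((pts-o)*k).astype(np.int32)],False,col,1)
for r,z,col in((.046,.04,(255,0,0)),(.04,.04,(255,255,0)),(.007,.083,(0,255,0)),(.062,.008,(0,255,255))): ring(A,w,r,z,.5195,-.0965,(u-100,max(v-75,0)),4,col)
cv2.imwrite('pics/h2.png',A[:,:,::-1])
E
```

```text
[ 0.51946289 -0.15343068  0.20015297] [-3.13963009e+00 -1.47667399e-03  1.57230002e+00] 0.03799174150650135
256 114
39 156
```

View pics/h2.png

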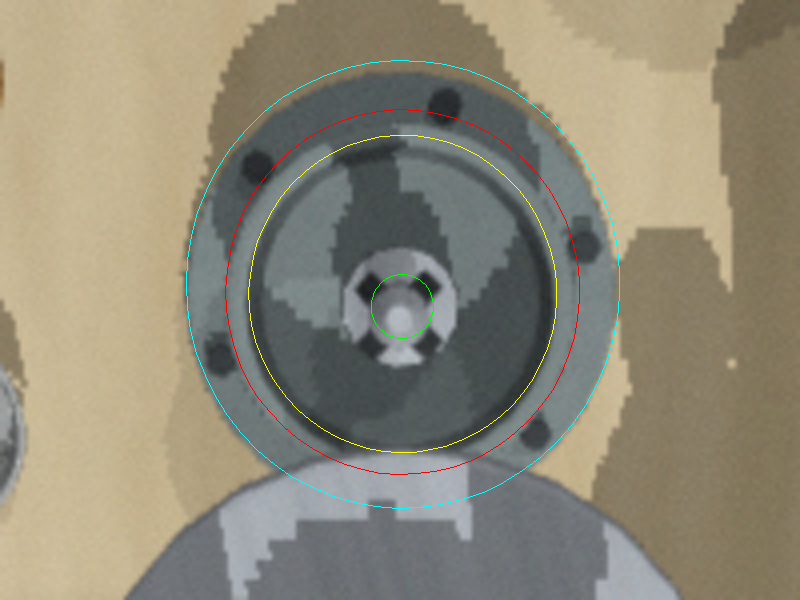

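The housing centre is at crop (401,~306 in y), about 2 mm below my overlay, so roughly (0.519,−0.098). The held disc is centred at column 403, so x is already aligned. I'll shift +56 mm along tool x and descend.

jog_arm:
  plan:
    - [10,0,0,0,0,0,34]
    - [20,0,0,0,0,0,34]
    - [18,0,0,0,0,0,34]
    - [8,0,10,0,0,0,34]
    - [0,0,25,0,0,0,34]
    - [0,0,25,0,0,0,34]
    - [0,0,20,0,0,0,34]
    - [0,0,15,0,0,0,34]
    - [0,0,12,0,0,0,34]
    - [0,0,12,0,0,0,34]
    - [0,0,10,0,0,0,34]
    - [0,0,8,0,0,0,34]
    - [0,0,6,0,0,0,34]
    - [0,0,0,0,0,0,34]
    - [0,0,0,0,0,0,34]

```text
clock: 8.63
ee_pos: [0.52, -0.099, 0.0584]
orientation: [-3.141, -0.0, 1.571]
force: [-1.2, 0.1, -1.6]
gripper_width: 0.0381
gripper_force: 60.6
```

jog_arm:
  plan:
    - [0,0,4,0,0,0,34]
    - [0,0,3,0,0,0,34]
    - [0,0,2,0,0,0,34]
    - [0,0,2,0,0,0,34]
    - [0,0,1,0,0,0,34]
    - [0,0,0,0,0,0,34]

```text
clock: 9.13
ee_pos: [0.52, -0.0991, 0.0462]
orientation: [3.142, 0.0, 1.571]
force: [-0.1, 0.2, -2.0]
gripper_width: 0.0382
gripper_force: 60.7
```

jog_arm:
  plan:
    - [0,0,1,0,0,0,34]
    - [0,0,1,0,0,0,34]
    - [0,0,1,0,0,0,34]
    - [0,0,0,0,0,0,34]

```text
clock: 9.47
ee_pos: [0.5201, -0.0991, 0.0436]
orientation: [3.142, 0.0, 1.571]
force: [-1.3, 0.4, 0.4]
gripper_width: 0.038
gripper_force: 61.0
```

jog_arm:
  plan:
    - [0,0,1,0,0,0,34]
    - [0,0,0.5,0,0,0,34]
    - [0,0,0,0,0,0,34]

```text
clock: 9.72
ee_pos: [0.5201, -0.0991, 0.0435]
orientation: [-3.141, 0.0, 1.571]
force: [-5.9, 1.3, 13.0]
gripper_width: 0.0378
gripper_force: 62.4
```

It is seated: contact came at z=0.0435, as expected. Release and retreat.

jog_arm:
  plan:
    - [0,0,-1.5,0,0,0,62]
    - [0,0,0,0,0,0,62]
    - [0,0,0,0,0,0,62]
    - [0,0,0,0,0,0,62]
    - [0,0,-20,0,0,0,62]
    - [0,0,-35,0,0,0,62]
    - [0,0,-40,0,0,0,62]
    - [-15,0,-40,0,0,0,70]
    - [-30,0,-20,0,0,0,70]
    - [-15,0,0,0,0,0,70]
    - [0,0,0,0,0,0,70]
    - [0,0,0,0,0,0,70]
    - [0,0,0,0,0,0,70]

```text
clock: 10.8
ee_pos: [0.5189, -0.1575, 0.1953]
orientation: [-3.138, -0.002, 1.571]
force: [0.5, 0.3, -0.7]
gripper_width: 0.0698
gripper_force: 0.0
```

```bash
python3 - <<'E'
from h import *
import pickle
w=cam('wrist'); pickle.dump(w,open('c6.pkl','wb')); s=sense(); print(s['ee_pos'],s['orientation'])
E
```

```text
[ 0.5189681  -0.15727466  0.19533124] [-3.13835594e+00 -2.31085669e-03  1.57127487e+00]
```

jog_arm:
  plan:
    - [-20,-8,0,0,0,0,85]
    - [-38,-15,0,0,0,0,85]
    - [-38,-15,0,0,0,0,85]
    - [-38,-15,0,0,0,0,85]
    - [-26,-15,0,0,0,0,85]
    - [0,-10,0,0,0,0,85]
    - [0,0,0,0,0,0,85]
    - [0,0,0,0,0,0,85]
    - [0,0,0,0,0,0,85]

```text
clock: 11.6
ee_pos: [0.4426, -0.317, 0.1968]
orientation: [-3.141, -0.001, 1.573]
force: [-0.1, 0.2, 0.6]
gripper_width: 0.0853
gripper_force: 0.0
```

```bash
python3 - <<'E'
from h import *
import pickle
w6=pickle.load(open('c6.pkl','rb')); w=cam('wrist'); b=cam('side'); pickle.dump((w,b),open('c7.pkl','wb')); s=sense(); print(s['ee_pos'],s['orientation'])
u,v=map(int,proj(w6,[.5195,-.0985,.05])); print('cover crop origin',u-50,max(v-50,0))
A=cv2.resize(w6['img'][max(v-50,0):max(v-50,0)+100,u-50:u+50],(400,400),interpolation=cv2.INTER_CUBIC)
def ring(im,w,r,z,x0,y0,o,k,col):
    pts=np.array([proj(w,[x0+r*np.cos(t),y0+r*np.sin(t),z]) for t in np.linspace(0,2*np.pi,60)])
    cv2.polylines(im,[((pts-o)*k).astype(np.int32)],False,col,1)
ring(A,w6,.046,.046,.5193,-.0983,(u-50,max(v-50,0)),4,(255,0,0))
ring(A,w6,.062,.008,.5193,-.0983,(u-50,max(v-50,0)),4,(0,255,255))
uu,vv=map(int,proj(w,[.439,-.302,.03])); o=(uu-60,max(vv-60,0)); print('cap crop origin',o,'scale 400/120')
B=cv2.resize(w['img'][o[1]:o[1]+120,o[0]:o[0]+120],(400,400),interpolation=cv2.INTER_CUBIC)
uu,vv=map(int,proj(b,[.5195,-.0985,.05]));C=cv2.resize(b['img'][vv-20:vv+20,uu-30:uu+50],(400,200),interpolation=cv2.INTER_CUBIC)
D=np.zeros((600,800,3),np.uint8);D[:400,:400]=A;D[:400,400:]=B;D[400:,:400]=C;D[400:,400:667]=cv2.resize(w['img'],(267,200))
cv2.imwrite('pics/k.png',D[:,:,::-1])
E
```

```text
[ 0.44277738 -0.3172472   0.19718713] [-3.14155075e+00 -5.53478632e-04  1.57292740e+00]
cover crop origin 206 62
cap crop origin (192, 93) scale 400/120
```

View pics/k.png

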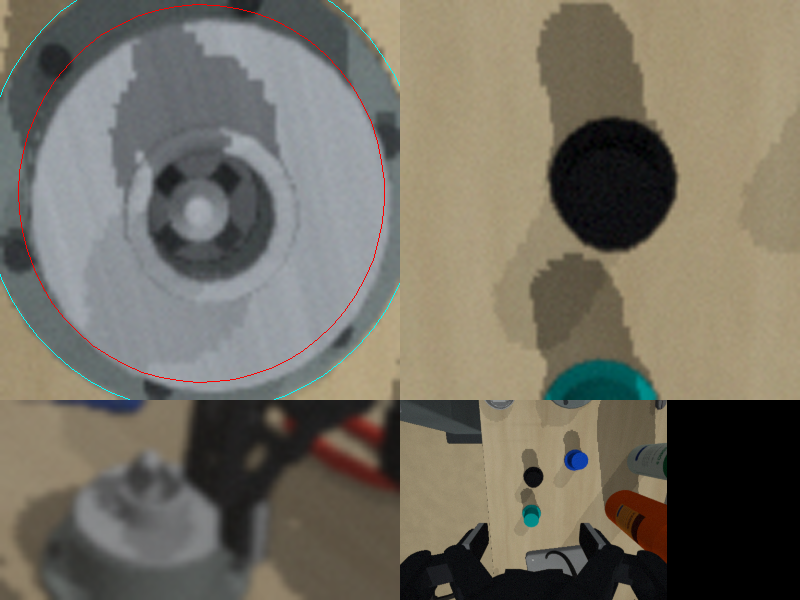

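The cover sits level round the stud, with its bore centre at crop (211,208) and the stud tip at (199,210). The black cap is centred at crop (613,183), and the turquoise look-alike at (600,~400) is left alone.

```bash
python3 - <<'E'
from h import *
import pickle
w6=pickle.load(open('c6.pkl','rb')); w,b=pickle.load(open('c7.pkl','rb')); w5,_=pickle.load(open('c5.pkl','rb'))
print('cap flange',ray(w,255.9,147,.005),'top',ray(w,255.9,151.8,.044))
print('stud c6',ray(w6,206+199.5/4,62+210/4,.088),'c5',ray(w5,156+400/4,39+318/4,.088))
print('cover disc',ray(w6,206+212/4,62+206/4,.046),'bore',ray(w6,206+211/4,62+208/4,.064))
print('teal',ray(w,192+200*.3,93+375*.3,.044),'blue',ray(w,(576-400)*512/267,(460-400)*384/200,.044))
# dark blob moments
g=w['img'].max(2)<45; n,l,st,ce=cv2.connectedComponentsWithStats(g.astype(np.uint8)); i=l[150,256]; print(st[i],ce[i],ray(w,*ce[i],.02))
E
```

```text
cap flange [ 0.44271896 -0.29900933  0.005     ] top [ 0.44279386 -0.29839165  0.044     ]
stud c6 [ 0.51896696 -0.09877371  0.088     ] c5 [ 0.51900103 -0.09873189  0.088     ]
cover disc [ 0.52190869 -0.0993912   0.046     ] bore [ 0.52157689 -0.09922569  0.064     ]
teal [ 0.4384828 -0.3584381  0.044    ] blue [ 0.52603999 -0.26074849  0.044     ]
[ 237  128   38   40 1132] [255.33392226 147.33568905] [ 0.44210618 -0.29720172  0.02      ]
```

jog_arm:
  plan:
    - [10,0,20,0,0,0,70]
    - [8.5,0,35,0,0,0,70]
    - [0,0,35,0,0,0,70]
    - [0,0,30,0,0,0,65]
    - [0,0,25,0,0,0,60]
    - [0,0,16,0,0,0,60]
    - [0,0,12,0,0,0,60]
    - [0,0,8,0,0,0,60]
    - [0,0,4,0,0,0,60]
    - [0,0,0,0,0,0,60]
    - [0,0,0,0,0,0,24]
    - [0,0,0,0,0,0,24]
    - [0,0,0,0,0,0,24]
    - [0,0,0,0,0,0,24]
    - [0,0,0,0,0,0,24]
    - [0,0,0,0,0,0,24]

```text
clock: 13.03
ee_pos: [0.4429, -0.3012, 0.014]
orientation: [3.14, 0.002, 1.571]
force: [-1.7, 0.3, 6.3]
gripper_width: 0.0317
gripper_force: 59.7
```

jog_arm:
  plan:
    - [0,0,-4,0,0,0,24]
    - [0,0,-12,0,0,0,24]
    - [0,0,-25,0,0,0,24]
    - [0,0,-35,0,0,0,24]
    - [0,0,-35,0,0,0,24]
    - [0,0,-35,0,0,0,24]
    - [15,8,-30,0,0,0,24]
    - [32,17,-10,0,0,0,24]
    - [32,17,0,0,0,0,24]
    - [32,17,0,0,0,0,24]
    - [22,12,0,0,0,0,24]
    - [8,4,0,0,0,0,24]
    - [0,0,0,0,0,0,24]
    - [0,0,0,0,0,0,24]
    - [0,0,0,0,0,0,24]

```text
clock: 14.28
ee_pos: [0.5165, -0.1603, 0.1986]
orientation: [-3.141, 0.001, 1.57]
force: [-0.4, 0.1, -0.5]
gripper_width: 0.0316
gripper_force: 59.6
```

```bash
python3 - <<'E'
from h import *
import pickle
w=cam('wrist'); pickle.dump(w,open('c8.pkl','wb')); s=sense(); print(s['ee_pos'],s['orientation'],s['gripper_width'])
e=s['ee_pos']; zb=e[2]-.014
for n,p in dict(flangec=e+[0,0,zb+.005-e[2]],top=e+[0,0,.03],flange_top=e+[0,.023,-.014+.005]).items(): print(n,proj(w,p))
g=w['img'].max(2)
for r in range(180,270,4):
    m=np.flatnonzero(g[r]<45); m=m[(m>190)&(m<320)]
    runs=np.split(m,np.flatnonzero(np.diff(m)>1)+1) if len(m) else []
    print(r,[(int(q[0]),int(q[-1])) for q in runs if len(q)>2])
E
```

```text
[ 0.51643853 -0.16045592  0.19851442] [-3.14135313e+00  4.36502396e-04  1.56913207e+00] 0.03154142780203643
flangec (np.float64(255.01782207231258), np.float64(220.69461345516086))
top (np.float64(254.6339423946312), np.float64(252.10816496282496))
flange_top (np.float64(254.8865181389299), np.float64(184.1533202867931))
180 []
184 [(243, 270)]
188 [(236, 277)]
192 [(231, 282)]
196 [(227, 285)]
200 [(224, 288)]
204 [(223, 290)]
208 [(222, 291)]
212 [(221, 292)]
216 [(220, 292)]
220 [(221, 292)]
224 [(221, 291)]
228 [(222, 291)]
232 [(221, 292)]
236 [(201, 207), (220, 293), (306, 312)]
240 [(197, 206), (218, 294), (307, 317)]
244 [(195, 204), (217, 296), (309, 318)]
248 [(193, 203), (216, 297), (310, 319)]
252 [(191, 201), (215, 298), (312, 319)]
256 [(191, 200), (214, 299), (313, 319)]
260 [(191, 203), (214, 299), (310, 319)]
264 [(191, 207), (215, 225), (228, 284), (288, 299), (305, 319)]
268 [(191, 208), (214, 224), (232, 281), (289, 301), (304, 319)]
```

jog_arm:
  plan:
    - [12,0.3,0,0,0,0,24]
    - [22,0.5,0,0,0,0,24]
    - [17.4,0.5,10,0,0,0,24]
    - [8,0,20,0,0,0,24]
    - [0,0,25,0,0,0,24]
    - [0,0,16,0,0,0,24]
    - [0,0,10,0,0,0,24]
    - [0,0,6,0,0,0,24]
    - [0,0,2,0,0,0,24]
    - [0,0,0,0,0,0,24]
    - [0,0,0,0,0,0,24]

```text
clock: 15.25
ee_pos: [0.519, -0.1003, 0.1105]
orientation: [3.14, 0.001, 1.57]
force: [0.1, 0.0, -0.4]
gripper_width: 0.0316
gripper_force: 59.6
```

```bash
python3 - <<'E'
from h import *
s=sense();print(s['ee_pos'],s['orientation'],s['wrist_torque'],s['force'])
E
```

```text
[ 0.51904276 -0.10026057  0.11051931] [3.13982307e+00 7.77603362e-04 1.57037091e+00] [ 0.00512645 -0.08583598 -0.00327205] [ 0.12751402  0.02634823 -0.41949995]
```

jog_arm:
  plan:
    - [-0.5,-1,2,0,0,0,24]
    - [0,0,3,0,0,0,24]
    - [0,0,3,0,0,0,24]
    - [0,0,3,0,0,0,24]
    - [0,0,2,0,0,0,24]
    - [0,0,2,0,0,0,24]
    - [0,0,0,0,0,0,24]

```text
clock: 15.83
ee_pos: [0.5169, -0.1001, 0.0938]
orientation: [-3.141, -0.0, 1.571]
force: [0.5, 0.1, -1.8]
gripper_width: 0.0318
gripper_force: 59.6
```

jog_arm:
  plan:
    - [0,0,1,0,0,0,24]
    - [0,0,1,0,0,0,24]
    - [0,0,1,0,0,0,24]
    - [0,0,1,0,0,0,24]
    - [0,0,0,0,0,0,24]

```text
clock: 16.25
ee_pos: [0.5175, -0.1003, 0.0906]
orientation: [3.141, 0.0, 1.571]
force: [0.2, 0.8, 0.3]
gripper_width: 0.0315
gripper_force: 59.6
```

jog_arm:
  plan:
    - [0,0,1,0,0,0,24]
    - [0,0,1,0,0,0,24]
    - [0,0,1,0,0,0,24]
    - [0,0,1,0,0,0,24]
    - [0,0,0,0,0,0,24]

```text
clock: 16.67
ee_pos: [0.5183, -0.1007, 0.0882]
orientation: [3.14, 0.001, 1.571]
force: [-2.3, 1.2, 9.5]
gripper_width: 0.0317
gripper_force: 60.6
```

Resistance is building as expected at the catches. I'll keep pressing.

jog_arm:
  plan:
    - [0,0,1,0,0,0,24]
    - [0,0,1,0,0,0,24]
    - [0,0,1,0,0,0,24]
    - [0,0,1,0,0,0,24]
    - [0,0,0,0,0,0,24]

```text
clock: 17.08
ee_pos: [0.5184, -0.1007, 0.0843]
orientation: [3.139, 0.001, 1.571]
force: [-1.1, 0.7, 5.6]
gripper_width: 0.0313
gripper_force: 60.2
```

jog_arm:
  plan:
    - [0,0,1,0,0,0,24]
    - [0,0,1,0,0,0,24]
    - [0,0,1,0,0,0,24]
    - [0,0,0,0,0,0,24]

```text
clock: 17.42
ee_pos: [0.5169, -0.1001, 0.0788]
orientation: [-3.141, -0.0, 1.571]
force: [0.3, -0.6, -0.2]
gripper_width: 0.0319
gripper_force: 62.2
```

jog_arm:
  plan:
    - [0,0,1,0,0,0,24]
    - [0,0,1,0,0,0,24]
    - [0,0,0,0,0,0,24]

```text
clock: 17.67
ee_pos: [0.5173, -0.1002, 0.0781]
orientation: [-3.141, -0.0, 1.571]
force: [-2.9, 0.6, 4.8]
gripper_width: 0.0315
gripper_force: 63.2
```

The resistance dropped at the click and the flange is now touching at z≈0.078, as expected. I'll press more firmly.

jog_arm:
  plan:
    - [0,0,1,0,0,0,24]
    - [0,0,1,0,0,0,24]
    - [0,0,0,0,0,0,24]

```text
clock: 17.92
ee_pos: [0.5174, -0.1003, 0.0779]
orientation: [-3.141, -0.0, 1.571]
force: [-9.1, 3.0, 19.4]
gripper_width: 0.0317
gripper_force: 64.6
```

jog_arm:
  plan:
    - [0,0,0.8,0,0,0,24]
    - [0,0,0,0,0,0,24]
    - [0,0,0,0,0,0,24]
    - [0,0,0,0,0,0,24]
    - [0,0,0,0,0,0,24]
    - [0,0,0,0,0,0,24]

```text
clock: 18.42
ee_pos: [0.5174, -0.1003, 0.0779]
orientation: [-3.141, 0.0, 1.571]
force: [-11.4, 4.1, 24.7]
gripper_width: 0.0318
gripper_force: 65.1
```

```bash
python3 - <<'E'
from h import *
s=sense(); print(s['ee_pos'],s['force'],s['gripper_force']); print(finish_job())
E
```

```text
[ 0.51740446 -0.10028878  0.07789895] [-11.36603448   4.10772615  24.7135852 ] 65.12345016002655
the job is handed in; nothing more can be done
None
```

The job is handed in, with no verdict returned: the cover is seated on the rim and released, and the black cap has clicked down onto its hub, still gripped and pressed at about 25 N (about 12 N sideways), 18.4 s on the clock.

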